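# Snap a mandrel into its bench clips and locate it on the stop

## Robot

A 6-joint arm with a two-finger parallel gripper is mounted at the origin on a cart in front of the work surface, level with it; the furniture and walls round the work are solid. World frame = base frame: x ahead of the robot, y to its left, z up, the work surface at z = 0. Lengths are in m, angles in rad, forces in N, time in s.
With the tool pointing down it reaches from about 0.3 to 0.875 m from the base axis. Payload 6.4 kg.
Tool frame: the origin (TCP) lies at the very end of the fingers, on their centre line; the grasp point (between the pads) lies 19 mm behind it; z points along the fingers, y is the line along which they close (so a half turn about z gives the same grasp; the last joint's range is limited). The gripper opens to 88 mm and grips with 3 to 60 N. Pads are 18 mm wide; open, the fingers measure 123 mm over their backs; the gripper's body (75 mm by 187 mm) begins 45 mm behind the grasp point.
Start: joints at [-1.548, 0.181, 1.607, -0, 1.354, -0.206], TCP at [0.13, -0.56, 0.239] pointing down, gripper open.
Joint ranges: [-2.99, 2.99], [-0.89, 2.07], [0.3, 2.58], [-1.14, 4.28], [0, 2.63], [-3.12, 3.12]. Speed limits (rad/s): [2.57, 2.57, 3.01, 3.14, 3.14, 3.14].

## Interface

Orientations are given as [roll, pitch, yaw] about the fixed x, y, z axes, in that order (R = Rz(yaw) Ry(pitch) Rx(roll)).
In Python, from cell import * gives the robot as it stands.
- The arm moves only by the tool apply_moves, never from a script. Its argument "increments" is a list of rows, each an object of numbers: "hand": the opening, from 0 (shut) to 1 (fully open); "tx", "ty", "tz": the shift along the tool's x, y, z in m; "rx", "ry", "rz": the turn, a rotation vector about the tool's x, y, z in degrees. A call has exactly 5 rows; each row is the pose to reach, as a shift and turn from the pose commanded when the call began, along the tool's axes at that moment; what a row does not reach only later rows make up. A row lasts 1/10 s, in which the tool goes at most 50 mm and 8.59 degrees, less where a joint would pass 70% of its speed; a pose out of reach is approached as far as the arm can. A call with a gripper value outside its range is refused whole. The fingers move at their own pace and stop on an object; "grip_force" is the grip in N (left out, the last holds). Time passes only in rows, so rows that repeat a pose let the fingers close, or fill a call up. It gives the time, the measured TCP pose, the force, the opening and the grip force at its end, in the units of the state.
- read_state(): the state, without advancing time (a new reading comes with each control period).
- get_image(name): name is "scene" or "top" or "wrist"; returns the picture (384x512x3 uint8, red, green, blue); there is no depth.
- get_calibration(name): a dict with "fx", "fy", "cx", "cy" (pixels), "R" (3x3) and "t" (3): a world point X has camera coordinates R X + t. Camera axes: x right, y down, z forward; pixel columns grow to the right and rows downward; lengths in m; the calibration is good to about 2 mm. A picture is of the moment at which its call begins: read the wrist's pose just before it. get_calibration takes no time and is no camera call; for the wrist camera it gives the pose at the moment of the call.
- finish_job(): hands the job in; it is judged then, once.
Trained networks look in the newest picture that a camera, given by its name, has taken for a name from the list of things; names that differ only in an ending like _2 or _b are one class to them, and where a whole thing is asked for, a point or a joint stands for the part that bears it (a point fixed in the world has none). Each returns a list of dicts, best first, with "score" (0 to 1); they miss things now and then, are a little off and sometimes report something else, mostly with a low value. They report only what shows in the picture. A call takes as long as a camera call. They do not tell look-alikes from the thing itself.
- boxes_of(name, camera): "rect" ([left, top, width, height] in pixels, round what is visible of it).
The state is a dict: "clock": time; "joint_pos": joint angles; "qvel": joint speeds; "joint_efforts": joint torques, N m; "tool_pos": TCP position; "tool_rot": TCP orientation; "force": force on the tool from outside, world axes, zero at the start; "moment": the same for the moment, N m; "gripper_width": finger opening in m; "grasp_force": force on a finger pad.
Only numpy, scipy, OpenCV 4.12 (cv2) and the standard library are available. Lean on these libraries where they do the work, as an engineer would, in place of code of your own. Each camera call takes 0.05 s, during which the arm holds its last target. There are 200 camera calls.

## Task

Set the wooden-gripped mandrel up in the bench holder: press it level into both spring clips, a little short of the end stop, until both ends have snapped fully down. Then, with it still in the clips, slide it along until it bears on the rubber tip of the end stop with a light push of about 5 N, and let go so that it stays there. Be gentle: never force the clips or the stop, and leave the tape roll, dropper bottle and tin where they are.

Things in the scene. Friction and masses are not known exactly. Their poses are not given: they have to be found in the camera images.
- mandrel: Loose mandrel, 140 mm long, 150 to 300 g, lying level. Origin at its middle (12 mm above the bench as it lies), y along it, z up. Square maple grip 24 x 24 x 56 mm (y -28 to 28), brass collars 21 mm wide to y = +-31, then octagonal brass ends 14 mm across flats (long edges chamfered 45 degrees) to y = +-70, last 3 mm tapered. Both ends alike: either way round is right.
- holder: Bench holder, fixed: grey plate 84 (x) x 200 (y) x 6 mm, origin under the plate's centre at bench height, z up. A spring clip stands at y = +50 and at y = -50 mm, each a dark saddle (top 10 mm wide in x, 12 mm long, z = 29 mm) between two bright sprung jaws 10 mm wide in y, mirrored in x. The end stop is at the +y end.
- seat (a point): Fixed point of the holder, axes as the holder's: where the mandrel's axis lies when fully snapped in, halfway between the clips, 36 mm above the bench and 7 mm above the saddle tops. The mandrel slides along y through this point once seated, with 1 to 6 N of friction. With its middle 6 mm to -y of this point it is well clear of the stop.
- stop: End stop on the holder: blue post 26 x 10 x 42 mm, origin on the plate (6 mm above the bench) at holder y = 91 mm. Its adjusting screw has a black rubber tip 11 mm across, pointing to -y at the height of the seated mandrel's axis. It hardly gives: the push at the wrist, over the clips' friction, rises by some 2 to 5 N per mm moved on. About 5 N is right, 10 N too much.
- stop_nominal (a point): Fixed point on the stop, 76 mm to +y of the seat point: where the rubber tip's face is with the screw at mid-setting. The true face is up to 5 mm nearer or farther along y, as the last user left the screw. This point does not follow the screw: the contact has to be felt.
- tape_roll: Roll of yellow tape, 69 mm across, 19 mm high, loose, lying flat; bystander. Origin under its centre.
- oil_bottle: Small white dropper bottle, 29 mm across, 87 mm high, loose, standing; bystander. Origin under its centre.
- pad_tin: Open round tin, 64 mm across, 21 mm high, loose; bystander. Origin under its centre.
- clip_far (a point): Point on the clip at y = +50 mm (the other is alike), between the jaw noses, 43 mm above the bench. Round noses of 3 mm radius, 6 mm apart at rest; lips above flare to 24 mm apart at 53 mm. The mandrel touches them with its axis at 51 mm; jaws are widest from 46 to 40 mm, then snap over it. Both clips together take 8 to 16 N, then pull it down.
Things that resemble listed ones, but are neither listed nor needed, are in the scene too. Leave any turquoise look-alike of the mandrel alone.

How it is judged:
By the outcome, as a careful person would: the job done as asked, in the order asked, and still so for the second after the job is handed in, with the robot touching nothing.
It also fails if it takes over 70 s, if anything falls off the work surface, if the arm or the gripper's body presses on something with over 40 N, if the wrist force passes 120 N, or if a joint passes its speed limit or range.

## Working session

There is one attempt and no reset: what is moved stays moved. The work goes in short steps, Python scripts to look and compute and a tool call to move; the robot and the scene stay as the last step left them, time stands still between calls to the robot, and variables do not carry over. Pictures are saved under pics/ and viewed, at most 10 in all, crops included, and the job is handed in when it is done.

Besides the shell and the picture viewer there is one more tool, called after "Request:" as name(argument=value, ...) on one line, values as JSON. apply_moves: Moves the arm, as the interface text tells. Its arguments: {"type":"object","properties":{"increments":{"type":"array"},"grip_force":{"type":"number"}},"required":["increments"]}

```bash
mkdir -p pics; ls
cat > h.py <<'E'
from cell import *
import numpy as np, cv2
def ray(cal,u,v,z):
    R=np.array(cal["R"]);t=np.array(cal["t"]);C=-R.T@t
    d=R.T@np.array([(u-cal["cx"])/cal["fx"],(v-cal["cy"])/cal["fy"],1]);return C+d*(z-C[2])/d[2]
def proj(cal,X):
    c=np.array(cal["R"])@np.array(X)+np.array(cal["t"]);return np.array([cal["fx"]*c[0]/c[2]+cal["cx"],cal["fy"]*c[1]/c[2]+cal["cy"]])
def save(n,im): cv2.imwrite("pics/"+n,im[:,:,::-1])
E
python3 - <<'E'
from h import *
s=read_state();print(s)
a=get_image("scene");b=get_image("top")
save("s0.png",a);save("t0.png",b)
for c in("scene","top"):
  cal=get_calibration(c);print(c,{k:np.round(v,3).tolist() for k,v in cal.items()})
  for n in("mandrel","holder","stop","tape_roll","oil_bottle","pad_tin"):
    for r in boxes_of(n,c)[:4]: 
      l,t,w,h=r["rect"];print(c,n,np.round(r["rect"]),round(r["score"],2),np.round(ray(cal,l+w/2,t+h/2,0.012),3))
E
```

```text
pics
{'clock': 0.0, 'joint_pos': array([-1.54830467e+00,  1.81488632e-01,  1.60796826e+00,  2.44535839e-05,
        1.35381383e+00, -2.06255860e-01]), 'qvel': array([ 0.00099699, -0.00084134, -0.00031713,  0.00061312, -0.00088393,
        0.00011261]), 'joint_efforts': array([ 8.92147250e-05, -4.33860648e+01, -3.41854191e+01,  7.01881223e-02,
        3.85768327e-02, -1.31932752e-04]), 'tool_pos': array([ 0.13042301, -0.55948043,  0.23785882]), 'tool_rot': array([-3.13995505e+00, -3.67026680e-04,  2.28741936e-01]), 'force': array([-0.59844573,  0.5389549 ,  0.54692718]), 'moment': array([ 0.02219752,  0.06489761, -0.02879893]), 'grasp_force': 0.0, 'gripper_width': 0.08833270528089429}
scene {'fx': 444.285, 'fy': 444.285, 'cx': 256.18, 'cy': 197.873, 'R': [[-0.306, 0.952, -0.001], [0.775, 0.249, -0.581], [-0.553, -0.179, -0.814]], 't': [0.19, -0.422, 1.388]}
scene mandrel [243. 128.   9.  42.] 0.86 [ 0.415 -0.089  0.012]
scene mandrel [158. 144.  43.  33.] 0.83 [ 0.508 -0.241  0.012]
scene holder [274. 169.  86.  56.] 0.71 [0.512 0.119 0.012]
scene stop [346. 199.  14.  22.] 0.54 [0.52
[... 165 characters left out ...]
134. 204.  15.  22.] 0.8 [ 0.688 -0.261  0.012]
scene pad_tin [289. 272.  31.  32.] 0.68 [0.75  0.15  0.012]
top {'fx': 444.17, 'fy': 444.17, 'cx': 264.152, 'cy': 188.255, 'R': [[-0.018, -1.0, -0.008], [-0.986, 0.019, -0.164], [0.164, 0.005, -0.986]], 't': [0.0, 0.582, 1.135]}
top mandrel [286. 227.  23.  50.] 0.69 [ 0.413 -0.095  0.012]
top mandrel [182. 199.  78.  44.] 0.33 [0.5   0.108 0.012]
top holder [179. 199.  81.  44.] 0.76 [0.5   0.112 0.012]
top stop [180. 208.   8.  13.] 0.62 [0.519 0.209 0.012]
top tape_roll [291. 140.  27.  24.] 0.85 [ 0.688 -0.126  0.012]
top oil_bottle [346. 138.  11.  14.] 0.63 [ 0.707 -0.256  0.012]
top pad_tin [196. 123.  22.  20.] 0.82 [0.749 0.148 0.012]
```

Run:
```python
import cv2,numpy as np
a=cv2.imread("pics/s0.png")[110:260,120:380];b=cv2.imread("pics/t0.png")[110:290,170:390]
cv2.imwrite("pics/c0.png",np.vstack([cv2.resize(a[:, :],(520,300),interpolation=2),cv2.resize(b,(360,295),interpolation=2) if 0 else cv2.copyMakeBorder(cv2.resize(b,(366,300),interpolation=2),0,0,0,154,0)]))
```

```text
(no output)
```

View pics/c0.png

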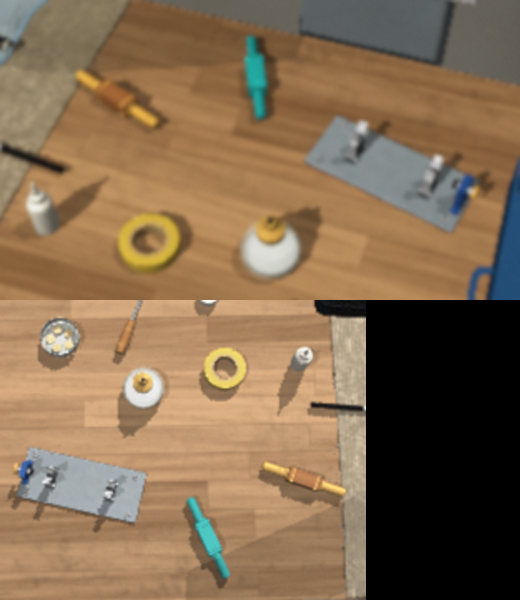

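The pictures show the wooden mandrel with brass ends at scene (179,160) and the turquoise look-alike at scene (247,149). The holder is at scene (317,197), with its blue stop at the right end (352,208). The candidates are wooden (179,160) and turquoise (247,149); I choose the wooden one, and the crop above confirms it.

Run:
```python
from h import *
cal=get_calibration("top")
f=lambda x,y,z:ray(cal,170+x*220/366,110+(y-300)*.6,z)
m=[f(265,466,.012),f(345,492,.012)];print("mandrel",m,np.linalg.norm(m[0]-m[1]),np.mean(m,0),np.degrees(np.arctan2(*(m[0]-m[1])[[1,0]])))
h=[f(*p,.006) for p in((30,447),(147,472),(135,522),(15,498))]
for q in h:print(q)
print("holder",np.mean(h,0)); d=h[0]+h[3]-h[1]-h[2];print(np.linalg.norm(d)/2,np.degrees(np.arctan2(d[1],d[0])))
s=read_state();w=get_calibration("wrist");R=np.array(w["R"]);C=-R.T@np.array(w["t"])
from scipy.spatial.transform import Rotation as Ro
T=Ro.from_euler("xyz",s["tool_rot"]).as_matrix()
print("cam in tool",T.T@(C-s["tool_pos"]),"\n",(T.T@R.T).round(3),w["fx"],w["cx"],w["cy"]);print(T.round(3))
```

```text
mandrel [array([ 0.5257201 , -0.18683959,  0.012     ]), array([ 0.48085709, -0.31484006,  0.012     ])] 0.13563484365299117 [ 0.50328859 -0.25083983  0.012     ] 70.68489363709021
[0.56539648 0.19936387 0.006     ]
[0.52022591 0.0064086  0.006     ]
[0.43911872 0.02722541 0.006     ]
[0.48170053 0.22310889 0.006     ]
holder [0.50161041 0.11402669 0.006     ]
0.1993088442507631 77.28264334840559
cam in tool [ 0.08188162 -0.00082223 -0.14685734] 
 [[-0.001 -0.95  -0.312]
 [ 1.    -0.    -0.001]
 [ 0.001 -0.312  0.95 ]] 310.1348910798857 260.40394905195217 189.61002111852022
[[ 0.974  0.227 -0.   ]
 [ 0.227 -0.974 -0.   ]
 [-0.     0.    -1.   ]]
```

Request:
apply_moves(increments=[{"hand": 1,"tx": 0.0433,"ty": -0.0216,"tz": 0.004,"rz": -5.8},{"hand": 1,"tx": 0.0866,"ty": -0.0432,"tz": 0.008,"rz": -11.6},{"hand": 1,"tx": 0.13,"ty": -0.0648,"tz": 0.012,"rz": -17.4},{"hand": 1,"tx": 0.1733,"ty": -0.0864,"tz": 0.016,"rz": -23.2},{"hand": 1,"tx": 0.2166,"ty": -0.108,"tz": 0.02,"rz": -29}])

```text
validation failed for argument at $.in...
```

```bash
cat >> h.py <<'E'
from scipy.spatial.transform import Rotation as Ro
def delta(pos,yawdeg):
    s=read_state();T=Ro.from_euler("xyz",s["tool_rot"]);G=Ro.from_euler("xyz",[180,0,yawdeg],degrees=True)
    print("t",s["clock"],"pos",s["tool_pos"].round(4),"rpy",np.degrees(s["tool_rot"]).round(2),"F",s["force"].round(1),"w",round(s["gripper_width"],4))
    print("tool shift",T.inv().apply(np.array(pos)-s["tool_pos"]).round(4),"turn",(T.inv()*G).as_rotvec(degrees=True).round(2))
E
python3 -c "
from h import *
delta([.503,-.251,.2],71)"
```

```text
t 0.7 pos [ 0.1304 -0.56    0.2387] rpy [180.     0.    13.11] F [-0.6 -0.1 -0. ] w 0.0882
tool shift [ 0.433  -0.2165  0.0387] turn [ -0.     0.   -57.89]
```

Request:
apply_moves(increments=[{"hand": 1,"tx": 0.0433,"ty": -0.0216,"tz": 0.004,"rx": 0,"ry": 0,"rz": -5.8},{"hand": 1,"tx": 0.0866,"ty": -0.0432,"tz": 0.008,"rx": 0,"ry": 0,"rz": -11.6},{"hand": 1,"tx": 0.13,"ty": -0.0648,"tz": 0.012,"rx": 0,"ry": 0,"rz": -17.4},{"hand": 1,"tx": 0.1733,"ty": -0.0864,"tz": 0.016,"rx": 0,"ry": 0,"rz": -23.2},{"hand": 1,"tx": 0.2166,"ty": -0.108,"tz": 0.02,"rx": 0,"ry": 0,"rz": -29}])

```text
clock: 1.2
tool_pos: [0.3181, -0.4044, 0.2188]
tool_rot: [3.141, 0.0, 0.739]
force: [0.6, -0.2, 1.3]
gripper_width: 0.088
grasp_force: 0.0
```

```bash
python3 -c "
from h import *
delta([.503,-.251,.2],71)"
```

```text
t 1.2 pos [ 0.3181 -0.4044  0.2188] rpy [1.7996e+02 1.0000e-02 4.2320e+01] F [ 0.6 -0.2  1.3] w 0.088
tool shift [0.24   0.011  0.0188] turn [ 4.000e-02  2.000e-02 -2.868e+01]
```

Request:
apply_moves(increments=[{"hand": 1,"tx": 0.048,"ty": 0.0022,"tz": 0.0038,"rx": 0,"ry": 0,"rz": -5.7},{"hand": 1,"tx": 0.096,"ty": 0.0044,"tz": 0.0076,"rx": 0,"ry": 0,"rz": -11.5},{"hand": 1,"tx": 0.144,"ty": 0.0066,"tz": 0.0114,"rx": 0,"ry": 0,"rz": -17.2},{"hand": 1,"tx": 0.192,"ty": 0.0088,"tz": 0.0152,"rx": 0,"ry": 0,"rz": -23},{"hand": 1,"tx": 0.24,"ty": 0.011,"tz": 0.019,"rx": 0,"ry": 0,"rz": -28.7}])

```text
clock: 1.7
tool_pos: [0.5037, -0.2515, 0.1998]
tool_rot: [3.141, 0.0, 1.24]
force: [0.2, -1.0, -0.1]
gripper_width: 0.0883
grasp_force: 0.0
```

```bash
cat >> h.py <<'E'
def mandrel(im,cal,z=0.012,show=None):
    hsv=cv2.cvtColor(im,cv2.COLOR_RGB2HSV);return hsv
E
python3 - <<'E'
from h import *
im=get_image("wrist");cal=get_calibration("wrist");np.save("w1.npy",im);save("w1.png",im)
delta([.503,-.251,.2],71)
for r in boxes_of("mandrel","wrist"): print(r)
print({k:np.round(v,4).tolist() for k,v in cal.items()})
E
```

```text
t 1.75 pos [ 0.5078 -0.2465  0.1993] rpy [179.88  -0.2   71.56] F [-0.8  3.5 -0.1] w 0.0881
tool shift [-0.0058 -0.0031 -0.0007] turn [ 0.12 -0.2   0.56]
{'rect': [71.5, 0.0, 96.8, 95.1], 'score': 0.7}
{'rect': [248.1, 97.6, 20.0, 126.3], 'score': 0.61}
{'fx': 310.1349, 'fy': 310.1349, 'cx': 260.4039, 'cy': 189.61, 'R': [[0.9484, -0.3169, 0.0013], [-0.302, -0.9024, 0.3073], [-0.0962, -0.2919, -0.9516]], 't': [-0.56, -0.0978, 0.3317]}
```

View pics/w1.png

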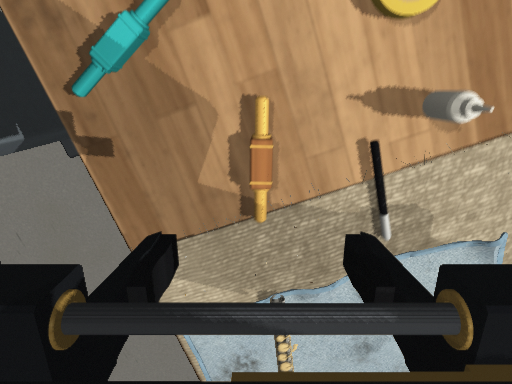

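The close picture shows the wooden mandrel upright in it, from (263,97) to (262,222), with the grip around (262,162). The turquoise one is at upper left.

```bash
cat >> h.py <<'E'
def measure(z=0.012,box=None,name=None):
    get_image("wrist");im=get_image("wrist");cal=get_calibration("wrist")
    if name: save(name,im)
    hsv=cv2.cvtColor(im,cv2.COLOR_RGB2HSV)
    m=((hsv[...,1]>135)&(hsv[...,2]>80)&(hsv[...,0]<30)).astype(np.uint8)
    k=np.zeros_like(m);l,t,r,b=box;k[t:b,l:r]=m[t:b,l:r]
    n,lab,st,_=cv2.connectedComponentsWithStats(k);i=1+np.argmax(st[1:,4]);print("comp",st[i])
    vs,us=np.nonzero(lab==i);mid=[];
    for v in range(vs.min(),vs.max()+1):
        u=us[vs==v]
        if len(u): mid.append(((u.min()+u.max())/2,v,len(u)))
    mid=np.array(mid);print("widths",mid[::6,2].astype(int))
    p=np.polyfit(mid[:,1],mid[:,0],1);a,b2=vs.min()-.5,vs.max()+.5
    A=ray(cal,np.polyval(p,a),a,z);B=ray(cal,np.polyval(p,b2),b2,z)
    print("A",A.round(4),"B",B.round(4),"len",np.linalg.norm(A-B).round(4),"mid",((A+B)/2).round(4),"yaw",np.degrees(np.arctan2(*(A-B)[[1,0]])).round(2))
    return im,cal,lab==i
E
python3 - <<'E'
from h import *
measure(box=(225,70,300,245))
delta([.503,-.251,.2],71)
E
```

```text
comp [ 249   98   24  126 2101]
widths [ 8 13 14 13 13 12 12 16 23 22 22 22 22 22 22 22 13 13 12 11 12]
A [ 0.5279 -0.1832  0.012 ] B [ 0.479  -0.3167  0.012 ] len 0.1421 mid [ 0.5034 -0.25    0.012 ] yaw 69.9
t 1.9 pos [ 0.5028 -0.252   0.1995] rpy [-1.7997e+02  1.0000e-02  7.0940e+01] F [0.2 0.2 0.5] w 0.0886
tool shift [ 0.001  -0.0002 -0.0005] turn [-0.03  0.01 -0.06]
```

Request:
apply_moves(increments=[{"hand": 1,"tx": 0.001,"ty": 0,"tz": 0.045,"rx": 0,"ry": 0,"rz": 0.5},{"hand": 1,"tx": 0.002,"ty": 0,"tz": 0.09,"rx": 0,"ry": 0,"rz": 1},{"hand": 1,"tx": 0.002,"ty": 0,"tz": 0.125,"rx": 0,"ry": 0,"rz": 1},{"hand": 1,"tx": 0.002,"ty": 0,"tz": 0.145,"rx": 0,"ry": 0,"rz": 1},{"hand": 1,"tx": 0.002,"ty": 0,"tz": 0.155,"rx": 0,"ry": 0,"rz": 1}])

```text
clock: 2.4
tool_pos: [0.5008, -0.2515, 0.0426]
tool_rot: [-3.138, -0.001, 1.216]
force: [0.1, 0.1, 1.1]
gripper_width: 0.0885
grasp_force: 0.0
```

Run:
```python
from h import *
im=get_image("wrist");cal=get_calibration("wrist");save("w2.png",im)
print(proj(cal,[.5034,-.25,.012]),proj(cal,[.5279,-.1832,.012]))
delta([.5034,-.25,.005],69.9)
```

```text
[263.78912296 223.57709042] [263.71430491 105.35997758]
t 2.45 pos [ 0.5008 -0.2513  0.0422] rpy [-1.7979e+02 -6.0000e-02  6.9660e+01] F [-1.   0.3 -0.1] w 0.0885
tool shift [0.0021 0.0021 0.0372] turn [-0.21 -0.06 -0.24]
```

View pics/w2.png

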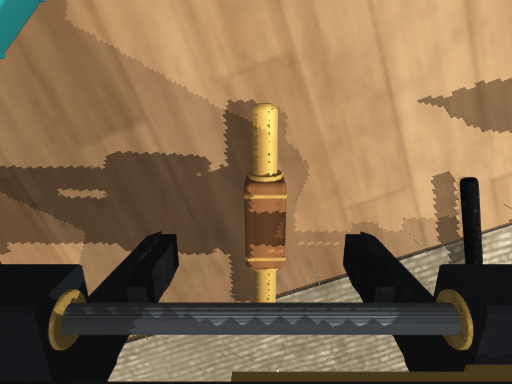

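The gripper straddles the grip, whose middle is at (265,223), and the fingers are centred at about u=261. I can go down.

Request:
apply_moves(increments=[{"hand": 1,"tx": 0.001,"ty": 0.001,"tz": 0.012,"rx": 0,"ry": 0,"rz": 0},{"hand": 1,"tx": 0.002,"ty": 0.0015,"tz": 0.024,"rx": 0,"ry": 0,"rz": 0},{"hand": 1,"tx": 0.002,"ty": 0.0015,"tz": 0.032,"rx": 0,"ry": 0,"rz": 0},{"hand": 1,"tx": 0.002,"ty": 0.0015,"tz": 0.036,"rx": 0,"ry": 0,"rz": 0},{"hand": 1,"tx": 0.002,"ty": 0.0015,"tz": 0.037,"rx": 0,"ry": 0,"rz": 0}])

```text
clock: 2.95
tool_pos: [0.5049, -0.2495, 0.0073]
tool_rot: [-3.141, -0.0, 1.219]
force: [-0.2, -0.6, -0.2]
gripper_width: 0.088
grasp_force: 0.0
```

Request:
apply_moves(increments=[{"hand": 0.6,"tx": 0,"ty": 0,"tz": 0,"rx": 0,"ry": 0,"rz": 0},{"hand": 0.45,"tx": 0,"ty": 0,"tz": 0,"rx": 0,"ry": 0,"rz": 0},{"hand": 0.35,"tx": 0,"ty": 0,"tz": 0,"rx": 0,"ry": 0,"rz": 0},{"hand": 0.2,"tx": 0,"ty": 0,"tz": 0,"rx": 0,"ry": 0,"rz": 0},{"hand": 0.0,"tx": 0,"ty": 0,"tz": 0,"rx": 0,"ry": 0,"rz": 0}], grip_force=40)

```text
clock: 3.45
tool_pos: [0.5052, -0.2498, 0.0079]
tool_rot: [3.141, 0.0, 1.218]
force: [0.9, -0.6, -0.4]
gripper_width: 0.0506
grasp_force: 0.0
```

Request:
apply_moves(increments=[{"hand": 0,"tx": 0,"ty": 0,"tz": 0,"rx": 0,"ry": 0,"rz": 0},{"hand": 0,"tx": 0,"ty": 0,"tz": 0,"rx": 0,"ry": 0,"rz": 0},{"hand": 0,"tx": 0,"ty": 0,"tz": 0,"rx": 0,"ry": 0,"rz": 0},{"hand": 0,"tx": 0,"ty": 0,"tz": 0,"rx": 0,"ry": 0,"rz": 0},{"hand": 0,"tx": 0,"ty": 0,"tz": 0,"rx": 0,"ry": 0,"rz": 0}], grip_force=40)

```text
clock: 3.95
tool_pos: [0.5049, -0.2496, 0.0077]
tool_rot: [-3.141, -0.0, 1.218]
force: [-0.6, -0.4, 0.9]
gripper_width: 0.0233
grasp_force: 40.0
```

```bash
python3 -c "
from h import *
delta([.46,.05,.2],77.3)"
```

```text
t 3.95 pos [ 0.5049 -0.2496  0.0077] rpy [-179.98   -0.     69.81] F [-0.6 -0.4  0.9] w 0.0233
tool shift [ 0.2657 -0.1456 -0.1922] turn [-0.02 -0.   -7.49]
```

Request:
apply_moves(increments=[{"hand": 0,"tx": 0,"ty": 0,"tz": -0.01,"rx": 0,"ry": 0,"rz": 0},{"hand": 0,"tx": 0,"ty": 0,"tz": -0.035,"rx": 0,"ry": 0,"rz": 0},{"hand": 0,"tx": 0,"ty": 0,"tz": -0.075,"rx": 0,"ry": 0,"rz": 0},{"hand": 0,"tx": 0.02,"ty": 0,"tz": -0.11,"rx": 0,"ry": 0,"rz": 0},{"hand": 0,"tx": 0.05,"ty": -0.01,"tz": -0.14,"rx": 0,"ry": 0,"rz": 0}])

```text
clock: 4.45
tool_pos: [0.5139, -0.2006, 0.1505]
tool_rot: [3.138, 0.001, 1.216]
force: [1.1, -0.5, -3.1]
gripper_width: 0.0237
grasp_force: 40.0
```

```bash
python3 -c "
from h import *
delta([.434,.088,.19],77.3)"
```

```text
t 4.45 pos [ 0.5139 -0.2006  0.1505] rpy [1.7982e+02 5.0000e-02 6.9670e+01] F [ 1.1 -0.5 -3.1] w 0.0237
tool shift [ 0.2428 -0.1751 -0.0403] turn [ 0.18  0.06 -7.63]
```

Request:
apply_moves(increments=[{"hand": 0,"tx": 0.028,"ty": -0.02,"tz": -0.01,"rx": 0,"ry": 0,"rz": -1},{"hand": 0,"tx": 0.064,"ty": -0.046,"tz": -0.02,"rx": 0,"ry": 0,"rz": -2},{"hand": 0,"tx": 0.1,"ty": -0.072,"tz": -0.03,"rx": 0,"ry": 0,"rz": -3},{"hand": 0,"tx": 0.136,"ty": -0.098,"tz": -0.035,"rx": 0,"ry": 0,"rz": -4},{"hand": 0,"tx": 0.165,"ty": -0.119,"tz": -0.04,"rx": 0,"ry": 0,"rz": -5}])

```text
clock: 4.95
tool_pos: [0.457, -0.0013, 0.1884]
tool_rot: [3.141, -0.0, 1.307]
force: [1.3, -0.4, -2.7]
gripper_width: 0.0236
grasp_force: 40.0
```

Request:
apply_moves(increments=[{"hand": 0,"tx": 0.024,"ty": -0.02,"tz": 0,"rx": 0,"ry": 0,"rz": -1},{"hand": 0,"tx": 0.046,"ty": -0.04,"tz": 0,"rx": 0,"ry": 0,"rz": -2},{"hand": 0,"tx": 0.062,"ty": -0.055,"tz": 0,"rx": 0,"ry": 0,"rz": -2.5},{"hand": 0,"tx": 0.07,"ty": -0.062,"tz": 0,"rx": 0,"ry": 0,"rz": -2.6},{"hand": 0,"tx": 0.072,"ty": -0.064,"tz": 0,"rx": 0,"ry": 0,"rz": -2.6}])

```text
clock: 5.45
tool_pos: [0.4149, 0.0836, 0.188]
tool_rot: [3.141, -0.0, 1.352]
force: [0.8, -0.5, -1.5]
gripper_width: 0.0239
grasp_force: 40.0
```

Run:
```python
from h import *
get_image("wrist");im=get_image("wrist");cal=get_calibration("wrist");save("w3.png",im);np.save("w3.npy",[cal],allow_pickle=True)
delta([.434,.088,.19],77.3)
for n in ("holder","stop","clip_far"):
  for r in boxes_of(n,"wrist")[:2]:print(n,r)
cv2.imwrite("pics/w3b.png",cv2.resize(im[:,:,::-1],(768,576),interpolation=2))
```

```text
t 5.55 pos [0.4156 0.0826 0.188 ] rpy [1.7996e+02 1.0000e-02 7.7420e+01] F [-0.1 -0.1 -3.3] w 0.0236
tool shift [ 0.0093  0.0168 -0.002 ] turn [0.04 0.01 0.12]
holder {'rect': [291.0, 0.0, 98.2, 211.8], 'score': 0.95}
stop {'rect': [325.2, 0.6, 49.0, 31.9], 'score': 0.83}
stop {'rect': [290.9, 0.2, 97.9, 207.7], 'score': 0.4}
clip_far {'rect': [289.3, 2.1, 101.6, 209.3], 'score': 0.61}
```

View pics/w3b.png

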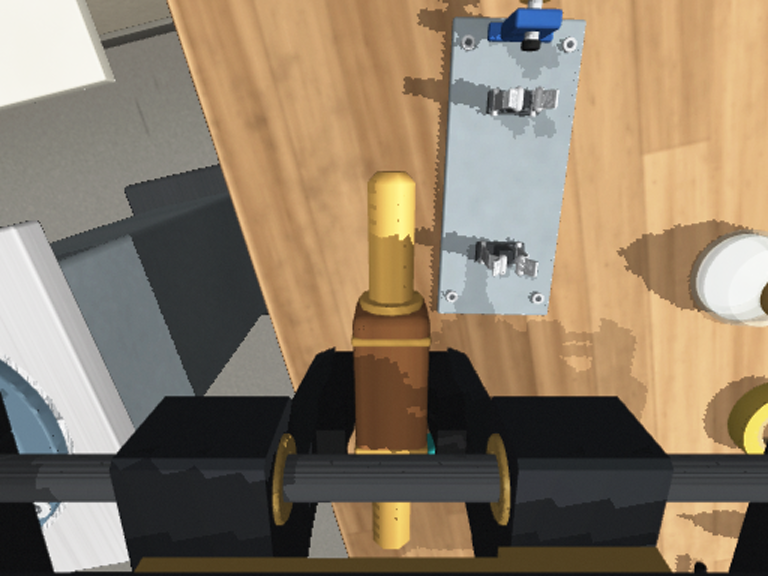

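The picture shows the holder plate with corners near (455,18), (585,20), (548,314) and (440,313) in the 1.5x view. The clips are at about (522,100) and (506,258), and the blue stop with its black tip is at (531,42). The held mandrel is upright at u=392.

Run:
```python
from h import *
im=cv2.imread("pics/w3.png")[:,:,::-1].copy();cal=np.load("w3.npy",allow_pickle=True)[0]
hsv=cv2.cvtColor(im,cv2.COLOR_RGB2HSV)
m=((hsv[...,1]<60)&(hsv[...,2]>60)).astype(np.uint8);k=np.zeros_like(m);k[5:225,280:410]=m[5:225,280:410]
k=cv2.morphologyEx(k,cv2.MORPH_OPEN,np.ones((3,3)))
n,lab,st,_=cv2.connectedComponentsWithStats(k);i=1+np.argmax(st[1:,4]);print(st[i])
vs,us=np.nonzero(lab==i)
def rect(ps,z):
    W=np.array([ray(cal,u,v,z)[:2] for u,v in ps])
    (c,s,a)=cv2.minAreaRect((W*1000).astype(np.float32));return c,s,a
print("hull",rect(list(zip(us,vs)),.006))
q=[(455,18),(585,20),(548,314),(440,313)]
P=np.array([ray(cal,u/1.5,v/1.5,.006) for u,v in q]);print("corners",P.round(4).tolist(),P.mean(0).round(4))
# left/right edge line fits
L=[];Rr=[]
for v in range(20,200):
    u=us[vs==v]
    if len(u)>30: L.append(ray(cal,u.min()-.5,v,.006));Rr.append(ray(cal,u.max()+.5,v,.006))
for E in(L,Rr):
    E=np.array(E)[:,:2];l=cv2.fitLine(E.astype(np.float32),cv2.DIST_HUBER,0,.001,.001).ravel();
    n_=np.array([l[1],-l[0]]);print("edge yaw",np.degrees(np.arctan2(l[1],l[0]))%180,"pt",l[2:], "offset",(l[2:]@n_))
S=[(469,43),(570,44),(452,297),(538,298)]
Sw=np.array([ray(cal,u/1.5,v/1.5,.008) for u,v in S]);print("screws",Sw.round(4).tolist(),Sw.mean(0).round(4))
s=read_state();T=Ro.from_euler("xyz",s["tool_rot"])
for y in(.07,0):print("pred mandrel pt (big px)",y,1.5*proj(cal,s["tool_pos"]+T.apply([y,0,-.0043])))
tt=ray(cal,531/1.5,47/1.5,.036);print("tip",tt)
```

```text
[  291    11   100   199 15121]
hull ((503.4102783203125, 115.19890594482422), (199.22259521484375, 83.92776489257812), 76.24922180175781)
corners [[0.4879, 0.2205, 0.006], [0.5673, 0.2016, 0.006], [0.5217, 0.0088, 0.006], [0.4418, 0.0275, 0.006]] [0.5047 0.1146 0.006 ]
edge yaw 76.21911 pt [0.46436158 0.1319723 ] offset 0.41955733
edge yaw 76.250084 pt [0.5462684  0.11364899] offset 0.5036011
screws [[0.4938, 0.2044, 0.008], [0.556, 0.1899, 0.008], [0.4529, 0.039, 0.008], [0.5154, 0.0242, 0.008]] [0.5045 0.1143 0.008 ]
pred mandrel pt (big px) 0.07 [391.46731855 176.91354419]
pred mandrel pt (big px) 0 [391.17304642 383.23716447]
tip [0.52329655 0.19093504 0.036     ]
```

Run:
```python
from h import *
delta([.5018,.1082,.075],76.24)
```

```text
t 5.7 pos [0.4158 0.0821 0.1878] rpy [1.7999e+02 1.0000e-02 7.7340e+01] F [ 0.4  0.4 -3. ] w 0.0239
tool shift [0.0443 0.0781 0.1128] turn [0.01 0.01 1.1 ]
```

Request:
apply_moves(increments=[{"hand": 0,"tx": 0.012,"ty": 0.018,"tz": 0,"rx": 0,"ry": 0,"rz": 0.4},{"hand": 0,"tx": 0.026,"ty": 0.043,"tz": 0.015,"rx": 0,"ry": 0,"rz": 0.8},{"hand": 0,"tx": 0.038,"ty": 0.065,"tz": 0.04,"rx": 0,"ry": 0,"rz": 1.1},{"hand": 0,"tx": 0.043,"ty": 0.076,"tz": 0.065,"rx": 0,"ry": 0,"rz": 1.1},{"hand": 0,"tx": 0.0443,"ty": 0.078,"tz": 0.085,"rx": 0,"ry": 0,"rz": 1.1}])

```text
clock: 6.2
tool_pos: [0.5026, 0.1084, 0.1011]
tool_rot: [-3.141, 0.0, 1.331]
force: [-0.8, -0.3, -2.2]
gripper_width: 0.0238
grasp_force: 40.0
```

Request:
apply_moves(increments=[{"hand": 0,"tx": 0,"ty": 0,"tz": 0.012,"rx": 0,"ry": 0,"rz": 0},{"hand": 0,"tx": 0,"ty": 0,"tz": 0.02,"rx": 0,"ry": 0,"rz": 0},{"hand": 0,"tx": 0,"ty": 0,"tz": 0.025,"rx": 0,"ry": 0,"rz": 0},{"hand": 0,"tx": 0,"ty": 0,"tz": 0.028,"rx": 0,"ry": 0,"rz": 0},{"hand": 0,"tx": 0,"ty": 0,"tz": 0.028,"rx": 0,"ry": 0,"rz": 0}])

```text
clock: 6.7
tool_pos: [0.5013, 0.109, 0.0751]
tool_rot: [3.141, -0.0, 1.332]
force: [0.5, 0.4, -2.3]
gripper_width: 0.0235
grasp_force: 40.0
```

Run:
```python
from h import *
get_image("wrist");im=get_image("wrist");cal=get_calibration("wrist");save("w4.png",im)
delta([.5018,.1082,.0467],76.24)
b=get_image("scene")
c=cv2.resize(b[140:240,240:380],(560,400),interpolation=2)
print(proj(cal,[.5035,.115,.036]),proj(cal,[.5035+.05*.2379,.115+.05*.9713,.043]))
cv2.imwrite("pics/w4b.png",np.hstack([cv2.resize(im[:270,150:370],(325,400)),c[:,80:540]])[:,:,::-1])
```

```text
t 6.8 pos [0.5016 0.1091 0.0755] rpy [ 1.7992e+02 -2.0000e-02  7.6310e+01] F [-0.1  0.2 -2.8] w 0.0235
tool shift [-0.0008  0.0004  0.0288] turn [ 0.08 -0.02  0.07]
[260.8559186  211.83860799] [260.98450281 135.81777612]
```

View pics/w4b.png

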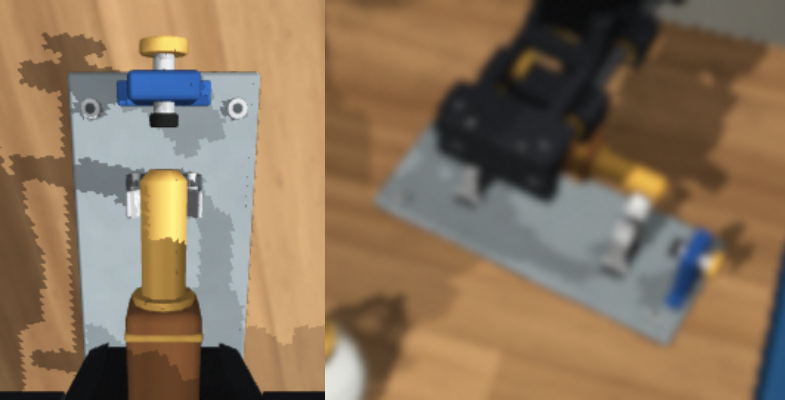

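The mandrel is centred between the far jaws (crop u of about 163 against the jaws at 126–202), in line with the stop screw and with a clear gap to it. I'll lower it to just above contact.

Request:
apply_moves(increments=[{"hand": 0,"tx": 0,"ty": 0.0003,"tz": 0.008,"rx": 0,"ry": 0,"rz": 0},{"hand": 0,"tx": 0,"ty": 0.0003,"tz": 0.015,"rx": 0,"ry": 0,"rz": 0},{"hand": 0,"tx": 0,"ty": 0.0003,"tz": 0.021,"rx": 0,"ry": 0,"rz": 0},{"hand": 0,"tx": 0,"ty": 0.0003,"tz": 0.025,"rx": 0,"ry": 0,"rz": 0},{"hand": 0,"tx": 0,"ty": 0.0003,"tz": 0.027,"rx": 0,"ry": 0,"rz": 0}])

```text
clock: 7.35
tool_pos: [0.5013, 0.109, 0.0471]
tool_rot: [-3.141, 0.0, 1.332]
force: [0.4, 0.6, -0.9]
gripper_width: 0.0238
grasp_force: 40.0
```

Request:
apply_moves(increments=[{"hand": 0,"tx": 0,"ty": 0,"tz": 0.001,"rx": 0,"ry": 0,"rz": 0},{"hand": 0,"tx": 0,"ty": 0,"tz": 0.002,"rx": 0,"ry": 0,"rz": 0},{"hand": 0,"tx": 0,"ty": 0,"tz": 0.003,"rx": 0,"ry": 0,"rz": 0},{"hand": 0,"tx": 0,"ty": 0,"tz": 0.0035,"rx": 0,"ry": 0,"rz": 0},{"hand": 0,"tx": 0,"ty": 0,"tz": 0.004,"rx": 0,"ry": 0,"rz": 0}])

```text
clock: 7.85
tool_pos: [0.5028, 0.1091, 0.0455]
tool_rot: [3.139, -0.001, 1.332]
force: [-2.4, -0.2, 10.5]
gripper_width: 0.024
grasp_force: 40.0
```

Run:
```python
from h import *
s=read_state();print(s["moment"].round(3))
delta([.5018,.1082,.0317],76.24)
```

```text
[-0.015  0.376  0.05 ]
t 7.85 pos [0.5028 0.1091 0.0455] rpy [ 1.7984e+02 -4.0000e-02  7.6320e+01] F [-2.4 -0.2 10.5] w 0.024
tool shift [-0.0011 -0.0008  0.0138] turn [ 0.16 -0.04  0.08]
```

Request:
apply_moves(increments=[{"hand": 0,"tx": 0,"ty": -0.001,"tz": 0.0005,"rx": 0,"ry": 0,"rz": 0},{"hand": 0,"tx": 0,"ty": -0.001,"tz": 0.001,"rx": 0,"ry": 0,"rz": 0},{"hand": 0,"tx": 0,"ty": -0.001,"tz": 0.0015,"rx": 0,"ry": 0,"rz": 0},{"hand": 0,"tx": 0,"ty": -0.001,"tz": 0.002,"rx": 0,"ry": 0,"rz": 0},{"hand": 0,"tx": 0,"ty": -0.001,"tz": 0.002,"rx": 0,"ry": 0,"rz": 0}])

```text
clock: 8.35
tool_pos: [0.5035, 0.1092, 0.0446]
tool_rot: [3.135, -0.001, 1.332]
force: [-0.7, -1.4, 14.2]
gripper_width: 0.0239
grasp_force: 40.0
```

Run:
```python
from h import *
s=read_state();print(s["moment"].round(3))
delta([.5018,.1082,.0317],76.24)
```

```text
[-0.133 -0.037 -0.062]
t 8.35 pos [0.5035 0.1092 0.0446] rpy [ 1.7965e+02 -8.0000e-02  7.6310e+01] F [-0.7 -1.4 14.2] w 0.0239
tool shift [-0.0014 -0.0015  0.0129] turn [ 0.35 -0.08  0.07]
```

Request:
apply_moves(increments=[{"hand": 0,"tx": 0,"ty": 0,"tz": 0.0005,"rx": 0,"ry": 0,"rz": 0},{"hand": 0,"tx": 0,"ty": 0,"tz": 0.001,"rx": 0,"ry": 0,"rz": 0},{"hand": 0,"tx": 0,"ty": 0,"tz": 0.0015,"rx": 0,"ry": 0,"rz": 0},{"hand": 0,"tx": 0,"ty": 0,"tz": 0.002,"rx": 0,"ry": 0,"rz": 0},{"hand": 0,"tx": 0,"ty": 0,"tz": 0.002,"rx": 0,"ry": 0,"rz": 0}], grip_force=55)

```text
clock: 8.85
tool_pos: [0.5004, 0.1093, 0.0396]
tool_rot: [3.141, -0.0, 1.332]
force: [1.2, 0.0, 0.3]
gripper_width: 0.0234
grasp_force: 55.0
```

Run:
```python
from h import *
s=read_state();print(s["moment"].round(3))
get_image("wrist");im=get_image("wrist");cal=get_calibration("wrist");save("w5.png",im)
delta([.5018,.1082,.0317],76.24)
for y in(.07,.031):print("pred mandrel axis",y,proj(cal,s["tool_pos"]+Ro.from_euler("xyz",s["tool_rot"]).apply([y,0,-.0043])))
print(proj(cal,[.5035+.05*.2379,.115+.05*.9713,.053]))
cv2.imwrite("pics/w5b.png",cv2.resize(im[60:280,150:370],(600,600),interpolation=2)[:,:,::-1])
```

```text
[ 0.006 -0.218 -0.029]
t 8.95 pos [0.5003 0.1093 0.0395] rpy [-179.99    0.     76.31] F [ 1.2 -0.3 -0.7] w 0.0236
tool shift [-0.0007  0.0017  0.0078] turn [-0.01  0.    0.07]
pred mandrel axis 0.07 [260.22460817 116.80770929]
pred mandrel axis 0.031 [260.28189992 198.61954736]
[264.09823088 150.95246165]
```

View pics/w5b.png

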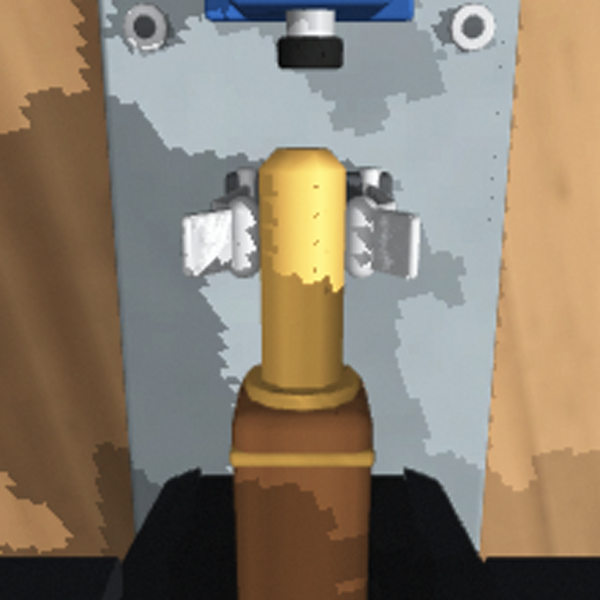

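The jaws are spread around the far end (crop x 183–420) with the mandrel at x of about 303. The stop screw is at about 310, so I'm roughly 1.5 mm off to the left. I'll correct that while pressing on.

Request:
apply_moves(increments=[{"hand": 0,"tx": 0,"ty": 0.0007,"tz": 0.0012,"rx": 0,"ry": 0,"rz": 0},{"hand": 0,"tx": 0,"ty": 0.0015,"tz": 0.0024,"rx": 0,"ry": 0,"rz": 0},{"hand": 0,"tx": 0,"ty": 0.0015,"tz": 0.0036,"rx": 0,"ry": 0,"rz": 0},{"hand": 0,"tx": 0,"ty": 0.0015,"tz": 0.0048,"rx": 0,"ry": 0,"rz": 0},{"hand": 0,"tx": 0,"ty": 0.0015,"tz": 0.006,"rx": 0,"ry": 0,"rz": 0}])

```text
clock: 9.45
tool_pos: [0.5011, 0.1089, 0.033]
tool_rot: [-3.14, 0.0, 1.332]
force: [1.1, 0.3, -4.1]
gripper_width: 0.0236
grasp_force: 55.0
```

Run:
```python
from h import *
s=read_state();print(s["moment"].round(3))
delta([.5018,.1082,.0317],76.24)
```

```text
[-0.019 -0.107  0.003]
t 9.45 pos [0.5011 0.1089 0.033 ] rpy [-1.7992e+02  2.0000e-02  7.6310e+01] F [ 1.1  0.3 -4.1] w 0.0236
tool shift [-0.0005  0.0008  0.0013] turn [-0.08  0.02  0.07]
```

Request:
apply_moves(increments=[{"hand": 0,"tx": 0,"ty": 0.0003,"tz": 0.0005,"rx": 0,"ry": 0,"rz": 0},{"hand": 0,"tx": 0,"ty": 0.0006,"tz": 0.001,"rx": 0,"ry": 0,"rz": 0},{"hand": 0,"tx": 0,"ty": 0.0006,"tz": 0.0015,"rx": 0,"ry": 0,"rz": 0},{"hand": 0,"tx": 0,"ty": 0.0006,"tz": 0.002,"rx": 0,"ry": 0,"rz": 0},{"hand": 0,"tx": 0,"ty": 0.0006,"tz": 0.002,"rx": 0,"ry": 0,"rz": 0}])

```text
clock: 9.95
tool_pos: [0.5023, 0.1088, 0.0317]
tool_rot: [-3.141, 0.0, 1.332]
force: [-0.9, -0.3, -3.6]
gripper_width: 0.0237
grasp_force: 55.0
```

Request:
apply_moves(increments=[{"hand": 0,"tx": 0,"ty": 0,"tz": 0.0003,"rx": 0,"ry": 0,"rz": 0},{"hand": 0,"tx": 0,"ty": 0,"tz": 0.0006,"rx": 0,"ry": 0,"rz": 0},{"hand": 0,"tx": 0,"ty": 0,"tz": 0.001,"rx": 0,"ry": 0,"rz": 0},{"hand": 0,"tx": 0,"ty": 0,"tz": 0.001,"rx": 0,"ry": 0,"rz": 0},{"hand": 0,"tx": 0,"ty": 0,"tz": 0.001,"rx": 0,"ry": 0,"rz": 0}])

```text
clock: 10.45
tool_pos: [0.5023, 0.1088, 0.0316]
tool_rot: [-3.141, 0.0, 1.332]
force: [-6.4, 0.1, 7.4]
gripper_width: 0.0235
grasp_force: 55.0
```

Run:
```python
from h import *
s=read_state();print(s["moment"].round(3))
delta([.5018,.1082,.0317],76.24)
```

```text
[-0.135  1.015 -0.002]
t 10.45 pos [0.5023 0.1088 0.0316] rpy [-1.7997e+02  2.0000e-02  7.6320e+01] F [-6.4  0.1  7.4] w 0.0235
tool shift [-0.0007 -0.0004 -0.0001] turn [-0.03  0.02  0.08]
```

Seated: it bears on the saddles at the predicted height, level, and the pull-down was felt. I'll relieve the vertical load and start sliding.

Request:
apply_moves(increments=[{"hand": 0,"tx": 0,"ty": -0.0003,"tz": -0.0008,"rx": 0,"ry": 0,"rz": 0},{"hand": 0,"tx": 0.0005,"ty": -0.0005,"tz": -0.001,"rx": 0,"ry": 0,"rz": 0},{"hand": 0,"tx": 0.001,"ty": -0.0005,"tz": -0.001,"rx": 0,"ry": 0,"rz": 0},{"hand": 0,"tx": 0.002,"ty": -0.0005,"tz": -0.001,"rx": 0,"ry": 0,"rz": 0},{"hand": 0,"tx": 0.003,"ty": -0.0005,"tz": -0.001,"rx": 0,"ry": 0,"rz": 0}])

```text
clock: 10.95
tool_pos: [0.5029, 0.1116, 0.0317]
tool_rot: [3.141, 0.0, 1.332]
force: [-1.5, -4.7, -2.7]
gripper_width: 0.0236
grasp_force: 55.0
```

```bash
cat >> h.py <<'E'
def ax():
    F=[];get_state=read_state
    s=read_state();d=np.array([.2379,.9713,0]);n=np.array([.9713,-.2379,0]);p=s["tool_pos"]-[.5035,.115,0]
    print("t %.2f s=%.4f lat=%.4f z=%.4f Fax=%.1f Flat=%.1f Fz=%.1f"%(s["clock"],p@d,p@n,p[2],s["force"]@d,s["force"]@n,s["force"][2]),np.degrees(s["tool_rot"]).round(2),s["gripper_width"].round(4),s["moment"].round(2))
E
python3 -c "
from h import *
ax()"
```

```text
Traceback (most recent call last):
  File "h.py", line 35, in ax
    print("t %.2f s=%.4f lat=%.4f z=%.4f Fax=%.1f Flat=%.1f Fz=%.1f"%(s["clock"],p@d,p@n,p[2],s["force"]@d,s["force"]@n,s["force"][2]),np.degrees(s["tool_rot"]).round(2),s["gripper_width"].round(4),s["moment"].round(2))
                                                                                                                                                                          ^^^^^^^^^^^^^^^^^^^^^^^^
AttributeError: 'float' object has no attribute 'round'
```

Request:
apply_moves(increments=[{"hand": 0,"tx": 0.0006,"ty": 0,"tz": 0,"rx": 0,"ry": 0,"rz": 0},{"hand": 0,"tx": 0.0012,"ty": 0,"tz": 0,"rx": 0,"ry": 0,"rz": 0},{"hand": 0,"tx": 0.0018,"ty": 0,"tz": 0,"rx": 0,"ry": 0,"rz": 0},{"hand": 0,"tx": 0.0024,"ty": 0,"tz": 0,"rx": 0,"ry": 0,"rz": 0},{"hand": 0,"tx": 0.003,"ty": 0,"tz": 0,"rx": 0,"ry": 0,"rz": 0}])

```text
clock: 11.45
tool_pos: [0.5034, 0.1148, 0.0317]
tool_rot: [-3.142, -0.0, 1.332]
force: [-1.0, -3.2, -3.4]
gripper_width: 0.0232
grasp_force: 55.0
```

```bash
sed -i 's/s\["gripper_width"\].round(4)/round(s["gripper_width"],4)/' h.py; python3 -c "
from h import *
ax()
im=get_image('wrist');ax()
cv2.imwrite('pics/w6b.png',cv2.resize(im[40:280,150:370],(550,600),interpolation=2)[:,:,::-1])"
```

```text
t 11.45 s=-0.0002 lat=-0.0001 z=0.0317 Fax=-3.4 Flat=-0.2 Fz=-3.4 [-180.     -0.     76.31] 0.0232 [-0.68  0.05  0.04]
t 11.50 s=-0.0002 lat=-0.0001 z=0.0317 Fax=-3.5 Flat=0.0 Fz=-3.3 [-180.     -0.     76.31] 0.0235 [-0.6   0.07 -0.02]
```

View pics/w6b.png

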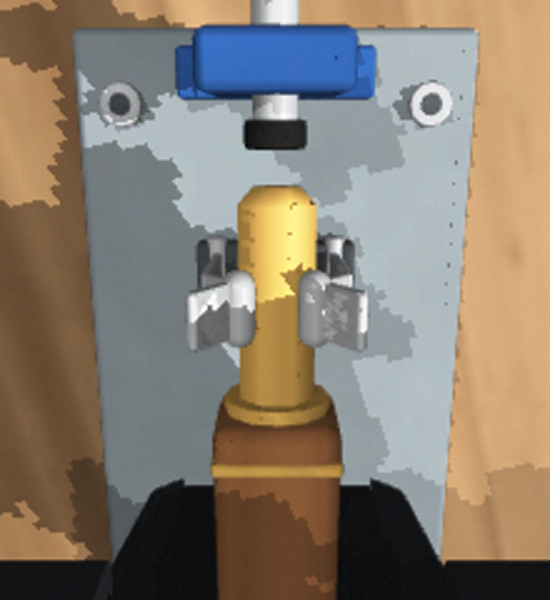

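The far clip's noses have closed over the brass end. The gap from the tip (y=185) to the rubber face (y=148) is about 6–7 mm.

Request:
apply_moves(increments=[{"hand": 0,"tx": 0.0007,"ty": 0,"tz": 0,"rx": 0,"ry": 0,"rz": 0},{"hand": 0,"tx": 0.0014,"ty": 0,"tz": 0,"rx": 0,"ry": 0,"rz": 0},{"hand": 0,"tx": 0.0021,"ty": 0,"tz": 0,"rx": 0,"ry": 0,"rz": 0},{"hand": 0,"tx": 0.0028,"ty": 0,"tz": 0,"rx": 0,"ry": 0,"rz": 0},{"hand": 0,"tx": 0.0035,"ty": 0,"tz": 0,"rx": 0,"ry": 0,"rz": 0}])

```text
clock: 12.0
tool_pos: [0.5042, 0.1182, 0.0317]
tool_rot: [-3.141, -0.0, 1.332]
force: [-1.4, -4.2, -3.6]
gripper_width: 0.023
grasp_force: 55.0
```

```bash
python3 -c "
from h import *
ax()"
```

```text
t 12.00 s=0.0033 lat=-0.0001 z=0.0317 Fax=-4.4 Flat=-0.3 Fz=-3.6 [-179.99   -0.     76.31] 0.023 [-0.65  0.04 -0.02]
```

Request:
apply_moves(increments=[{"hand": 0,"tx": 0.0003,"ty": 0,"tz": 0,"rx": 0,"ry": 0,"rz": 0},{"hand": 0,"tx": 0.0006,"ty": 0,"tz": 0,"rx": 0,"ry": 0,"rz": 0},{"hand": 0,"tx": 0.0009,"ty": 0,"tz": 0,"rx": 0,"ry": 0,"rz": 0},{"hand": 0,"tx": 0.0012,"ty": 0,"tz": 0,"rx": 0,"ry": 0,"rz": 0},{"hand": 0,"tx": 0.0015,"ty": 0,"tz": 0,"rx": 0,"ry": 0,"rz": 0}])

```text
clock: 12.5
tool_pos: [0.5045, 0.1196, 0.0317]
tool_rot: [-3.141, -0.0, 1.332]
force: [-0.6, -3.5, -4.2]
gripper_width: 0.0233
grasp_force: 55.0
```

```bash
python3 -c "
from h import *
ax()"
```

```text
t 12.50 s=0.0047 lat=-0.0001 z=0.0317 Fax=-3.5 Flat=0.2 Fz=-4.2 [-179.99   -0.     76.3 ] 0.0233 [-0.56  0.14  0.01]
```

Request:
apply_moves(increments=[{"hand": 0,"tx": 0.0003,"ty": 0,"tz": 0,"rx": 0,"ry": 0,"rz": 0},{"hand": 0,"tx": 0.0006,"ty": 0,"tz": 0,"rx": 0,"ry": 0,"rz": 0},{"hand": 0,"tx": 0.0009,"ty": 0,"tz": 0,"rx": 0,"ry": 0,"rz": 0},{"hand": 0,"tx": 0.0012,"ty": 0,"tz": 0,"rx": 0,"ry": 0,"rz": 0},{"hand": 0,"tx": 0.0012,"ty": 0,"tz": 0,"rx": 0,"ry": 0,"rz": 0}])

```text
clock: 13.0
tool_pos: [0.5049, 0.1208, 0.0317]
tool_rot: [-3.142, -0.0, 1.332]
force: [-0.6, -3.4, -3.8]
gripper_width: 0.0235
grasp_force: 55.0
```

```bash
python3 -c "
from h import *
ax()"
```

```text
t 13.00 s=0.0060 lat=-0.0001 z=0.0317 Fax=-3.4 Flat=0.3 Fz=-3.8 [-1.800e+02 -1.000e-02  7.631e+01] 0.0235 [-0.51  0.04  0.  ]
```

Request:
apply_moves(increments=[{"hand": 0,"tx": 0.0002,"ty": 0,"tz": 0,"rx": 0,"ry": 0,"rz": 0},{"hand": 0,"tx": 0.0004,"ty": 0,"tz": 0,"rx": 0,"ry": 0,"rz": 0},{"hand": 0,"tx": 0.0006,"ty": 0,"tz": 0,"rx": 0,"ry": 0,"rz": 0},{"hand": 0,"tx": 0.0008,"ty": 0,"tz": 0,"rx": 0,"ry": 0,"rz": 0},{"hand": 0,"tx": 0.0008,"ty": 0,"tz": 0,"rx": 0,"ry": 0,"rz": 0}])

```text
clock: 13.5
tool_pos: [0.5049, 0.1211, 0.0317]
tool_rot: [-3.141, 0.001, 1.332]
force: [-1.6, -5.6, -3.6]
gripper_width: 0.0236
grasp_force: 55.0
```

```bash
python3 -c "
from h import *
ax()"
```

```text
t 13.50 s=0.0063 lat=-0.0001 z=0.0317 Fax=-5.8 Flat=-0.2 Fz=-3.6 [-1.7998e+02  4.0000e-02  7.6310e+01] 0.0236 [-0.93  0.21 -0.  ]
```

Contact felt: the axial force is -5.8 N against about -3.6 N of friction. The target is about -8.8 N.

Request:
apply_moves(increments=[{"hand": 0,"tx": 0.0002,"ty": 0,"tz": 0,"rx": 0,"ry": 0,"rz": 0},{"hand": 0,"tx": 0.0004,"ty": 0,"tz": 0,"rx": 0,"ry": 0,"rz": 0},{"hand": 0,"tx": 0.0005,"ty": 0,"tz": 0,"rx": 0,"ry": 0,"rz": 0},{"hand": 0,"tx": 0.0005,"ty": 0,"tz": 0,"rx": 0,"ry": 0,"rz": 0},{"hand": 0,"tx": 0.0005,"ty": 0,"tz": 0,"rx": 0,"ry": 0,"rz": 0}])

```text
clock: 14.0
tool_pos: [0.5049, 0.1212, 0.0317]
tool_rot: [-3.141, 0.001, 1.332]
force: [-2.2, -8.1, -2.4]
gripper_width: 0.0232
grasp_force: 55.0
```

```bash
python3 -c "
from h import *
ax()
for i in range(4): get_image('wrist');ax()"
```

```text
t 14.00 s=0.0063 lat=-0.0001 z=0.0317 Fax=-8.4 Flat=-0.3 Fz=-2.4 [-1.7998e+02  8.0000e-02  7.6320e+01] 0.0232 [-1.27  0.25 -0.05]
t 14.05 s=0.0063 lat=-0.0001 z=0.0317 Fax=-9.4 Flat=0.2 Fz=-2.3 [-1.7998e+02  8.0000e-02  7.6320e+01] 0.0235 [-1.25  0.28  0.  ]
t 14.10 s=0.0063 lat=-0.0001 z=0.0317 Fax=-8.3 Flat=-0.3 Fz=-2.9 [-1.7997e+02  9.0000e-02  7.6320e+01] 0.0235 [-1.27  0.31 -0.07]
t 14.15 s=0.0063 lat=-0.0001 z=0.0317 Fax=-7.9 Flat=-1.0 Fz=-3.2 [-1.7997e+02  8.0000e-02  7.6320e+01] 0.0238 [-1.21  0.31 -0.12]
t 14.20 s=0.0063 lat=-0.0001 z=0.0317 Fax=-8.3 Flat=0.1 Fz=-2.9 [-1.7998e+02  8.0000e-02  7.6320e+01] 0.0237 [-1.22  0.26  0.01]
```

Request:
apply_moves(increments=[{"hand": 0.6,"tx": 0,"ty": 0,"tz": 0,"rx": 0,"ry": 0,"rz": 0},{"hand": 0.6,"tx": 0,"ty": 0,"tz": 0,"rx": 0,"ry": 0,"rz": 0},{"hand": 0.6,"tx": 0,"ty": 0,"tz": 0,"rx": 0,"ry": 0,"rz": 0},{"hand": 0.6,"tx": 0,"ty": 0,"tz": 0,"rx": 0,"ry": 0,"rz": 0},{"hand": 0.6,"tx": 0,"ty": 0,"tz": 0,"rx": 0,"ry": 0,"rz": 0}])

```text
clock: 14.7
tool_pos: [0.5054, 0.1222, 0.032]
tool_rot: [3.141, -0.0, 1.332]
force: [0.0, -1.1, -0.5]
gripper_width: 0.0528
grasp_force: 0.0
```

```bash
python3 -c "
from h import *
ax()
im=get_image('wrist');save('w7.png',im);ax()"
```

```text
t 14.70 s=0.0075 lat=0.0002 z=0.0320 Fax=-1.0 Flat=0.3 Fz=-0.5 [ 1.7997e+02 -2.0000e-02  7.6320e+01] 0.0528 [-0.08 -0.04 -0.01]
t 14.75 s=0.0074 lat=0.0001 z=0.0319 Fax=0.1 Flat=0.4 Fz=-0.1 [ 1.7998e+02 -2.0000e-02  7.6310e+01] 0.0531 [-0.03 -0.08 -0.03]
```

Released cleanly. Now straight up, then a check from above.

Request:
apply_moves(increments=[{"hand": 0.6,"tx": 0,"ty": 0,"tz": -0.01,"rx": 0,"ry": 0,"rz": 0},{"hand": 0.6,"tx": 0,"ty": 0,"tz": -0.03,"rx": 0,"ry": 0,"rz": 0},{"hand": 0.6,"tx": 0,"ty": 0,"tz": -0.06,"rx": 0,"ry": 0,"rz": 0},{"hand": 0.6,"tx": 0,"ty": 0,"tz": -0.09,"rx": 0,"ry": 0,"rz": 0},{"hand": 0.6,"tx": 0,"ty": 0,"tz": -0.1,"rx": 0,"ry": 0,"rz": 0}])

```text
clock: 15.25
tool_pos: [0.5073, 0.1221, 0.1355]
tool_rot: [3.136, -0.002, 1.332]
force: [0.4, 0.3, -0.0]
gripper_width: 0.0529
grasp_force: 0.0
```

Request:
apply_moves(increments=[{"hand": 0.6,"tx": -0.02,"ty": 0,"tz": -0.01,"rx": 0,"ry": 0,"rz": 0},{"hand": 0.6,"tx": -0.04,"ty": 0,"tz": -0.03,"rx": 0,"ry": 0,"rz": 0},{"hand": 0.6,"tx": -0.055,"ty": 0,"tz": -0.045,"rx": 0,"ry": 0,"rz": 0},{"hand": 0.6,"tx": -0.06,"ty": 0,"tz": -0.05,"rx": 0,"ry": 0,"rz": 0},{"hand": 0.6,"tx": -0.06,"ty": 0,"tz": -0.05,"rx": 0,"ry": 0,"rz": 0}])

```text
clock: 15.75
tool_pos: [0.4912, 0.0633, 0.182]
tool_rot: [3.14, -0.0, 1.331]
force: [-0.0, -0.2, 0.2]
gripper_width: 0.0531
grasp_force: 0.0
```

Run:
```python
from h import *
get_image("wrist");im=get_image("wrist");b=get_image("scene");cal=get_calibration("wrist")
for s,z in((.0765,.036),(-.0635,.036),(.05,.043),(-.05,.043)):print(s,proj(cal,[.5035+s*.2379,.115+s*.9713,z]).round(0))
cv2.imwrite("pics/f.png",np.hstack([cv2.resize(im[0:300,170:350],(360,600),interpolation=2),cv2.resize(b[150:240,255:385],(433,300),interpolation=2).repeat(2,0)[::2].__array__() if 0 else cv2.copyMakeBorder(cv2.resize(b[150:240,255:385],(433,300),interpolation=2),0,300,0,0,0)])[:,:,::-1])
for n in("tape_roll","oil_bottle","pad_tin"):
  for r in boxes_of(n,"scene")[:2]:print(n,np.round(r["rect"]))
```

```text
0.0765 [262.  30.]
-0.0635 [261. 188.]
0.05 [261.  63.]
-0.05 [261. 176.]
tape_roll [182. 217.  26.  31.]
oil_bottle [135. 203.  15.  24.]
pad_tin [289. 270.  30.  34.]
```

View pics/f.png

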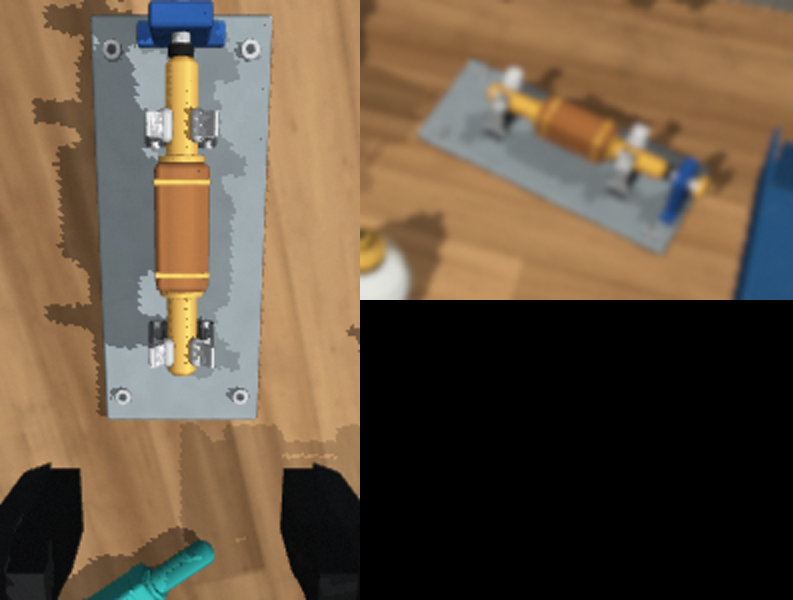

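The mandrel is down in both clips, with noses closed at (180,125) and (180,345), and its end meets the rubber tip at (181,55). The bystanders haven't moved.

```bash
python3 -c "
from cell import *
print(finish_job())"
```

```text
the job is handed in; nothing more can be done
None
```

The wooden-gripped mandrel is snapped into both clips and bears on the stop's rubber tip; I let go at a push of about 4.7 N, nothing else was disturbed, and the job is handed in at about 16 s on the robot's clock.

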